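# Sweep an empty crab leg shell through the spring flap of the bench scrap hopper

## Robot

A 6-joint arm with a two-finger parallel gripper is mounted at the origin on a cart in front of the work surface, level with it; the furniture and walls round the work are solid. World frame = base frame: x ahead of the robot, y to its left, z up, the work surface at z = 0. Lengths are in m, angles in rad, forces in N, time in s.
With the tool pointing down it reaches from about 0.25 to 0.775 m from the base axis. Payload 4 kg.
Tool frame: the origin (TCP) lies midway between the tips of the shut fingers; the grasp point (between the pads) lies 19 mm behind it (robot.hold_point_z is the distance from the TCP to the grasp point, in m); z points along the fingers, y is the line along which they close (so a half turn about z gives the same grasp; the last joint's range is limited). The gripper opens to 94 mm and grips with 3 to 60 N. Pads are 16 mm wide; open, the fingers measure 119 mm over their backs; the gripper's body (75 mm by 177 mm) begins 78 mm behind the grasp point.
Start: joints at [-1.311, 0.087, 1.371, -0, 1.684, -0.103], TCP at [0.195, -0.514, 0.206] pointing down, gripper open.
Joint ranges: [-3.1, 3.1], [-0.76, 2.03], [0.27, 2.55], [-1.08, 4.22], [0.17, 2.65], [-2.57, 2.57]. Speed limits (rad/s): [2.79, 2.79, 3.14, 3.14, 3.14, 3.14].

## Interface

Orientations are given as [roll, pitch, yaw] about the fixed x, y, z axes, in that order (R = Rz(yaw) Ry(pitch) Rx(roll)).
In Python, from bench import readout, imaging, robot gives the robot as it stands.
- The arm moves only by the tool carry_out, never from a script. Its argument "motion" is text: rows parted by semicolons, each of 7 numbers parted by spaces: the shift along the tool's x, y, z each as a share of 200 mm, from -1 to 1, then the turn, a rotation vector about the tool's x, y, z each as a share of 120 degrees, from -1 to 1, then the opening, from 0 (shut) to 1 (fully open). A call has 1 to 12 rows; each row shifts and turns the commanded pose from where the row before left it, along the tool's axes as they then stand; what a row does not reach is not made up. A row lasts 1/8 s, in which the tool goes at most 62.5 mm and 10.7 degrees, less where a joint would pass 70% of its speed; a pose out of reach is approached as far as the arm can. A call with a number of a shift or a turn outside -1 to 1 is refused whole. A call with a gripper value outside its range is refused whole. The fingers move at their own pace and stop on an object; the grip force is fixed at half the most. Time passes only in rows, so rows that do not move let the fingers close. It gives the time, the measured TCP pose, the force, the opening and the grip force at its end, in the units of the state.
- readout.get_obs(): the state, without advancing time (a new reading comes with each control period).
- imaging.snapshot(name): name is "scene" or "top" or "wrist"; returns a dict with "pixels" (420x560x3 uint8, red, green, blue), "fx", "fy", "cx", "cy" (pixels), "R" (3x3) and "t" (3): a world point X has camera coordinates R X + t. Camera axes: x right, y down, z forward; pixel columns grow to the right and rows downward; lengths in m; the calibration is good to about 2 mm. A picture is of the moment at which its call begins. There is no depth.
- robot.close_job(): hands the job in; it is judged then, once.
The state is a dict: "time": time; "joint_positions": joint angles; "qvel": joint speeds; "joint_torque": joint torques, N m; "tool_pos": TCP position; "ee_rot": TCP orientation; "wrist_force": force on the tool from outside, world axes, zero at the start; "wrist_torque": the same for the moment, N m; "width": finger opening in m; "finger_force": force on a finger pad.
Only numpy, scipy, OpenCV 4.12 (cv2) and the standard library are available. Lean on these libraries where they do the work, as an engineer would, in place of code of your own. Each camera call takes 0.05 s, during which the arm holds its last target. There are 200 camera calls.

## Task

The empty crab leg shell on the landing of the scrap hopper has to go into the hopper: keep the gripper open, push the spring flap inward with one fingertip and, while that finger holds the flap open, push the shell over the sill with the other finger until it has dropped inside; only then draw the fingers out and let the flap close fully behind it. Push the shell gently, never pinch it or lift it off the landing, and leave everything else on the table where it stands.

Things in the scene. Friction and masses are not known exactly. Their poses are not given: they have to be found in the camera images.
- scrap_hopper: Bench scrap hopper, grey plastic box with a stainless top, 291 (x) x 244 (y) x 165 mm high, fixed to the table, hollow (floor at z = 11 mm, also under the landing). Origin on the table top below the middle of the sill; x points from its front over the sill into the hopper (away from the robot, turned up to 0.4 rad), y left, z up. It reaches from x = -117 to 178 mm.
- sill (a point): Middle of the sill, the straight back edge of the landing, at the hopper's x = 0, y = 0, z = 110 mm. The landing is the flat steel shelf in front of it, x -115 to 0, y -120 to 120, z = 110 mm, with rolled lips 9 mm high along its front and side edges. Behind the sill the opening, x 0 to 140, y -97 to 97 mm, is closed by the flap. Axes as the hopper's.
- hinge (a point): Middle of the flap's hinge line, at the hopper's x = 140, y = 0, z = 162 mm: the flap's far, upper edge. Barrel and spring coils stand 6 mm above it. Behind it is a flat steel strip at z = 162 mm; beside the flap are two 22 mm frame strips that slope from sill to hinge. Axes as the hopper's.
- flap (a joint): Spring flap, a steel sheet 194 wide, 149 long, 3 mm thick. 0 = shut: slopes up 20 degrees from the sill to the hinge. Value in rad, grows as it is pushed down and inward; stop at 0.95. The spring shuts it: 0.13 N m to start, 0.25 N m at 0.65 rad, 1 to 6 N at a fingertip; the shell's weight does not open it.
- flap_edge (a point): Middle of the flap's free edge, moves with it; shut, it meets the sill. A fingertip set on the flap 5 mm above landing height and moved towards the hinge swings it open: about 0.1 rad with the tip's leading face 45 mm behind the sill, 0.35 rad at 85 mm, 0.5 rad at 100 mm. So both fingertips can work at one height, one leading, one following.
- leg_shell: Empty piece of red crab leg, rigid, about 34 x 88 x 22 mm high, 35 to 70 g, lying on the landing 30 to 46 mm (its middle) in front of the sill, long side along the sill within 0.2 rad and up to 45 mm left or right of the middle. Origin at the centre of its underside, x across it, y along it, z up.
- tub_empty: Bystander: empty white paper tub, 85 mm wide, 60 mm high, left of the hopper. Origin at the centre of its underside.
- tape_roll: Bystander: brown roll of tape lying flat, 94 mm wide, 48 mm high, right of the hopper. Origin at the centre of its underside.
- marker: Bystander: black marker pen 132 mm long, 16 mm thick, lying near on the left. Origin at the centre of its underside.
- shears: Bystander: kitchen shears with red bows, 184 x 73 x 9 mm, lying near on the right. Origin at the centre of the underside.
- leg_long: Bystander: another crab leg piece, 36 x 96 x 11 mm, on the table to the left, not on the landing. Origin at the centre of its underside.
Mind the look-alikes: they are no part of the job. What is shaped like the leg_shell but black or grey is not meant.

How it is judged:
On the way, in this order (a step that is already met when the one before it is completed fails the run):
1. a finger pushes the flap open while the shell still lies on the landing (value of joint flap above 0.08 rad and contact force between the fingers and scrap_hopper above 0.2 N and x of leg_shell in the frame of scrap_hopper below -0.015 m and z of leg_shell in the frame of scrap_hopper above 0.1 m), for 0.1 s.
2. with the flap held open, a finger has pushed the shell up to the sill (its middle within 12 mm) (value of joint flap above 0.12 rad and contact force between the fingers and scrap_hopper above 0.2 N and contact force between the fingers and leg_shell above 0.02 N and x of leg_shell in the frame of scrap_hopper above -0.012 m), for 0.04 s.
3. the shell has dropped inside while a finger still holds the flap open (value of joint flap above 0.2 rad and contact force between the fingers and scrap_hopper above 0.2 N and z of leg_shell in the frame of scrap_hopper below 0.075 m), for 0.1 s.
At the end, for the whole second after the job is handed in: The shell lies at rest inside the hopper, its middle at least 35 mm below the landing (speed under 0.05 m/s), and the flap is shut again (within 0.03 rad) (z of leg_shell in the frame of scrap_hopper between 0 and 0.075 m and x of leg_shell in the frame of scrap_hopper between -0.115 and 0.176 m and y of leg_shell in the frame of scrap_hopper between -0.12 and 0.12 m and linear speed of leg_shell below 0.05 m/s and value of joint flap below 0.03 rad); the robot touches nothing.
It fails at once if the shell is lifted off the landing (by more than 20 mm) (z of leg_shell in the frame of scrap_hopper above 0.13 m).
It fails at once if the shell is pinched or pressed hard (over 8 N) (contact force between the fingers and leg_shell above 8 N).
It fails at once if another thing on the table is moved by more than 20 mm (distance of any of tub_empty, tape_roll, marker, shears, leg_long from where it was at the start of the episode above 0.02 m).
It also fails if it takes over 34 s, if anything falls off the work surface, if the arm or the gripper's body presses on something with over 40 N, if the wrist force passes 120 N, or if a joint passes its speed limit or range.

## Working session

There is one attempt and no reset: what is moved stays moved. The work goes in short steps, Python scripts to look and compute and a tool call to move; the robot and the scene stay as the last step left them, time stands still between calls to the robot, and variables do not carry over. Pictures are saved under pics/ and viewed, at most 11 in all, crops included, and the job is handed in when it is done.

Besides the shell and the picture viewer there is one more tool, called after "Request:" in YAML: its name, and indented under it one key for each argument. carry_out: Moves the arm, as the interface text tells. Its arguments: {"type":"object","properties":{"motion":{"type":"string"}},"required":["motion"]}

```bash
mkdir -p pics; ls; python3 - <<'E'
from bench import readout, imaging, robot
import cv2,pickle
o=readout.get_obs();print(o['time'],o['tool_pos'],o['ee_rot'],o['width'])
d={n:imaging.snapshot(n) for n in('scene','top')}
pickle.dump(d,open('s0.pkl','wb'))
for n in d:
    cv2.imwrite(f'pics/{n}0.png',d[n]['pixels'][:,:,::-1]); print(n,d[n]['fx'],d[n]['cx'],d[n]['cy'],d[n]['R'].tolist() if hasattr(d[n]['R'],'tolist') else d[n]['R'],d[n]['t'])
E
```

```text
pics
0.0 [ 0.19505112 -0.51368306  0.20430429] [-3.13942723e+00 -2.35244239e-04  3.62797483e-01] 0.09373831165138072
scene 466.2332463556204 276.7176726245516 214.20497803117837 [[-0.8520659421141766, -0.5232503552506295, 0.013881499168706268], [-0.4067658937312918, 0.6452248653661615, -0.6467042452390445], [0.32943153763121125, -0.5566811824045328, -0.7626145311824496]] [0.48783374 0.31923996 1.23704002]
top 470.13826580964616 279.3431705308062 212.14274421638515 [[-0.017354085562738594, -0.9998299803318617, -0.006232667476360652], [-0.9914069592943965, 0.01801557397570917, -0.12956728042590374], [0.12965753652187048, 0.003930588240389309, -0.9915510444244233]] [0.04849531 0.5990196  1.28043125]
```

View pics/scene0.png

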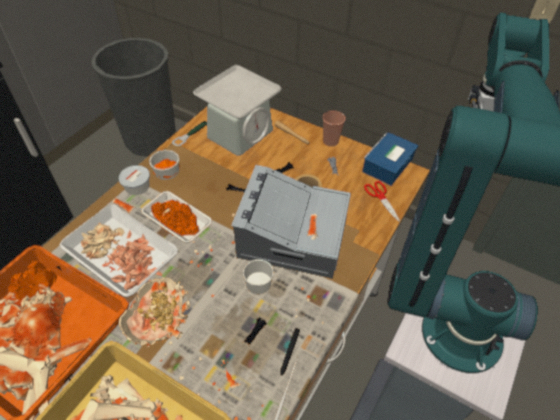

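View pics/top0.png

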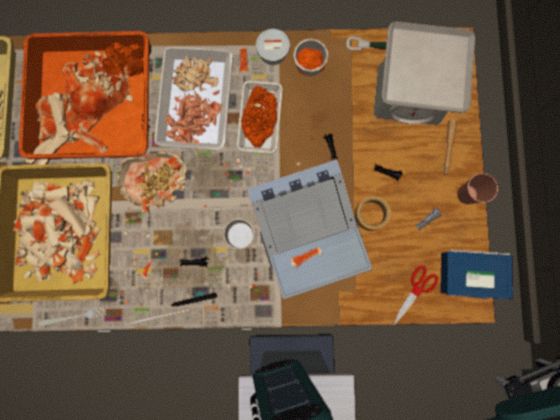

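The top view shows the hopper around (310,230) and the red shell on its landing at (305,258); in the scene view the shell is at (312,227).
Candidates (top view pixels) are:
- Red piece on the landing: (305,258).
- Red piece on the newspaper, leg_long: (147,268).
- Black pieces: (332,146), (388,172) and (194,262).
- Red bit near the tray: (243,60).

I choose (305,258) and will check it in a crop.

```bash
python3 - <<'E'
import pickle,cv2,numpy as np
d=pickle.load(open('s0.pkl','rb'))
a=d['top']['pixels'][155:305,240:380,::-1]; b=d['scene']['pixels'][155:285,225:360,::-1]
a=cv2.resize(a,None,fx=4,fy=4,interpolation=cv2.INTER_CUBIC)
cv2.imwrite('pics/ctop.png',a)
cv2.imwrite('pics/cscene.png',cv2.resize(b,None,fx=4,fy=4,interpolation=cv2.INTER_CUBIC))
E
```

```text
(no output)
```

View pics/ctop.png

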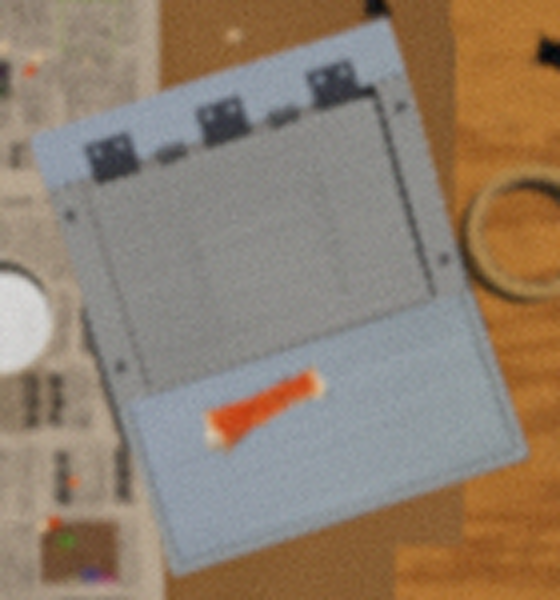

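View pics/cscene.png

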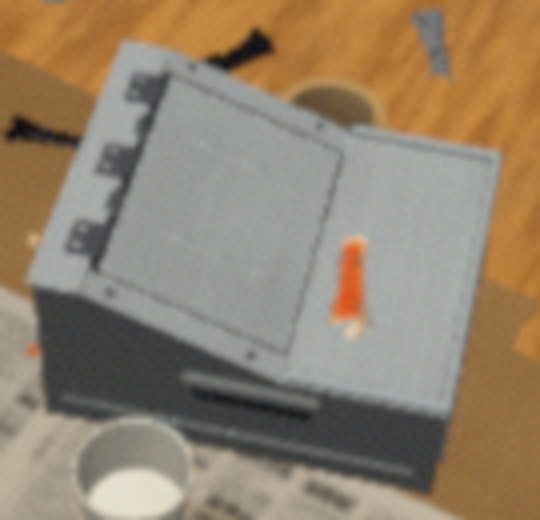

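The crops confirm the choice. The orange-red shell lies on the landing at crop (265,408). The sill line runs from about (133,403) to (462,295) in the top crop, and the front corners are at (180,575) and (527,455).

```bash
cat > geo.py <<'E'
import numpy as np,cv2
def ray(c,uv,z):
    R=np.array(c['R']);t=np.array(c['t']);C=-R.T@t
    d=R.T@np.array([(uv[0]-c['cx'])/c['fx'],(uv[1]-c['cy'])/c['fy'],1])
    return C+d*(z-C[2])/d[2]
def redmask(img,box):
    h=cv2.cvtColor(img,cv2.COLOR_RGB2HSV);m=((h[...,1]>110)&((h[...,0]<16)|(h[...,0]>172))&(h[...,2]>90)).astype(np.uint8)
    q=np.zeros_like(m);u0,v0,u1,v1=box;q[v0:v1,u0:u1]=m[v0:v1,u0:u1];return q
E
python3 - <<'E'
import pickle
from geo import *
d=pickle.load(open('s0.pkl','rb'))
T=lambda p:((p[0]+.5)/4-.5+240,(p[1]+.5)/4-.5+155)
S=lambda p:((p[0]+.5)/4-.5+225,(p[1]+.5)/4-.5+155)
pt=[('sillL',(133,403),-0,119,.113),('sillR',(462,295),0,-119,.113),('flapL',(148,392),0,97,.112),('flapR',(437,298),0,-97,.112),('frontL',(180,575),-117,122,.119),('frontR',(527,455),-117,-122,.119),('backL',(30,138),178,122,.162),('backR',(393,20),178,-122,.162)]
A=[];B=[]
def fit(L):
    A=np.array([l[0] for l in L])/1000.;B=np.array([l[1][:2] for l in L])
    a=A-A.mean(0);b=B-B.mean(0)
    th=np.arctan2((a[:,0]*b[:,1]-a[:,1]*b[:,0]).sum(),(a*b).sum())
    R=np.array([[np.cos(th),-np.sin(th)],[np.sin(th),np.cos(th)]]);o=B.mean(0)-R@A.mean(0)
    print('o',o,'th',th,'res mm',((A@R.T+o-B)*1000).round(1).tolist());return o,R,th
L=[((x,y),ray(d['top'],T(p),z)) for _,p,x,y,z in pt]
o,R,th=fit(L)
sp=[((285,378),0,97,.112),((345,155),0,-97,.112),((447,412),-117,122,.119),((500,155),-117,-122,.119),((125,42),178,-122,.162),((30,285),178,122,.162)]
fit([((x,y),ray(d['scene'],S(p),z)) for p,x,y,z in sp])
for n,box in(('top',(280,235,335,280)),('scene',(295,205,330,250))):
    m=redmask(d[n]['pixels'],box);v,u=np.nonzero(m)
    P=np.array([R.T@(ray(d[n],q,.121)[:2]-o) for q in zip(u,v)])
    w,V=np.linalg.eigh(np.cov(P.T));print(n,len(P),'cen',P.mean(0),'axis',V[:,1],'min',P.min(0),'max',P.max(0))
for p in [(205,412),(216,447),(325,382),(308,368)]: print(p,R.T@(ray(d['top'],T(p),.118)[:2]-o))
for p in [(345,238),(365,238),(353,338),(330,318)]: print('s',p,R.T@(ray(d['scene'],S(p),.118)[:2]-o))
E
```

```text
o [ 0.51175013 -0.05088147] th 0.30155349340002596 res mm [[0.1, 6.3], [3.7, -3.3], [-0.5, -4.8], [-1.2, 1.4], [-1.5, 3.0], [-1.8, -3.7], [0.8, -0.3], [0.4, 1.4]]
o [ 0.50990688 -0.04384757] th 0.3020059738660364 res mm [[7.3, -15.1], [-0.6, 3.5], [-3.7, 2.8], [-3.6, 1.1], [-1.0, 3.2], [1.6, 4.5]]
top 189 cen [-0.03080036  0.03591242] axis [-0.14807886  0.98897556] min [-0.04795594 -0.00374315] max [-0.01931701  0.06954073]
scene 121 cen [-0.02969301  0.03508235] axis [-0.12499152  0.99215781] min [-0.04249372 -0.00407847] max [-0.01931568  0.0674058 ]
(205, 412) [-0.02239295  0.07028642]
(216, 447) [-0.04610844  0.07067001]
(325, 382) [-0.02845872 -0.01017681]
(308, 368) [-0.01634987 -0.00260407]
s (345, 238) [-0.01724418 -0.00754565]
s (365, 238) [-0.03121548 -0.0112764 ]
s (353, 338) [-0.04076414  0.0798786 ]
s (330, 318) [-0.02180244  0.06684338]
```

Request:
carry_out:
  motion: "0 0 0 0 0 -0.083 1; 0 0 0 0 0 -0.083 1; 0 0 0 0 0 -0.083 1; 0 0 0 0 0 -0.083 1; 0 0 0 0 0 -0.083 1; 0 0 0 0 0 0 1"

```text
time: 0.85
tool_pos: [0.1951, -0.5139, 0.2049]
ee_rot: [-3.141, -0.001, 1.23]
wrist_force: [0.4, 0.1, -1.2]
width: 0.0937
finger_force: 0.0
```

Request:
carry_out:
  motion: "0.2 0.045 0 0 0 0 1; 0.22 0.045 0 0 0 0 1; 0.22 0.045 0 0 0 0 1; 0.22 0.045 0 0 0 0 1; 0.22 0.045 0 0 0 0 1; 0.22 0.045 0 0 0 0 1; 0.22 0.045 0 0 0 0 1; 0.22 0.045 0 0 0 0 1; 0.22 0.045 0 0 0 0 1; 0.22 0.045 0 0 0 0 1; 0.2 0.045 0 0 0 0 1; 0 0 0 0 0 0 1"

```text
time: 2.35
tool_pos: [0.4474, -0.0962, 0.2051]
ee_rot: [-3.141, -0.0, 1.234]
wrist_force: [-0.5, 0.1, 0.7]
width: 0.0939
finger_force: 0.0
```

Request:
carry_out:
  motion: "0.1 0.018 0 0 0 0 1; 0.095 0.018 0 0 0 0 1; 0 0 0.1 0 0 0 1; 0 0 0.1 0 0 0 1; 0 0 0.1 0 0 0 1; 0 0 0 0 0 0 1"

```text
time: 3.1
tool_pos: [0.4648, -0.0645, 0.1436]
ee_rot: [-3.137, 0.001, 1.229]
wrist_force: [-1.2, -0.1, 0.7]
width: 0.0938
finger_force: 0.0
```

```bash
python3 - <<'E'
from bench import readout, imaging
import cv2,pickle,numpy as np
d={n:imaging.snapshot(n) for n in('scene','wrist')}
pickle.dump(d,open('s1.pkl','wb'))
b=d['scene']['pixels'][155:285,225:360,::-1]
im=np.hstack([cv2.resize(b,(416,400),interpolation=cv2.INTER_CUBIC),cv2.resize(d['wrist']['pixels'][:,:,::-1],(384,288)).copy() if 0 else cv2.copyMakeBorder(cv2.resize(d['wrist']['pixels'][:,:,::-1],(384,288)),0,112,0,0,0)])
cv2.imwrite('pics/m1.png',im)
E
```

```text
(no output)
```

View pics/m1.png

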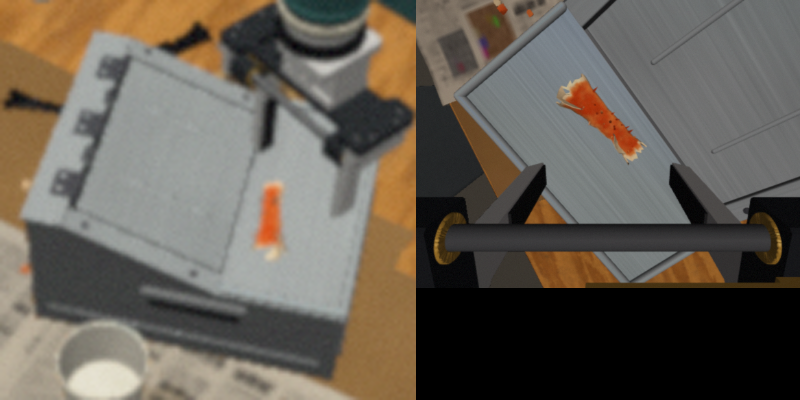

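The wrist view shows the shell from (572,90) to (635,158). Both fingers are clear of it, with the lead finger beside the sill at (690,190) and the follower at (530,190). I'll refine the positions from this view.

```bash
python3 - <<'E'
import pickle
from geo import *
d=pickle.load(open('s1.pkl','rb'))['wrist']
o=np.array([.5115,-.050]);th=.302
R=np.array([[np.cos(th),-np.sin(th)],[np.sin(th),np.cos(th)]])
F=lambda p:((p[0]-416)*560/384,p[1]*560/384)
H=lambda p,z:(1000*R.T@(ray(d,p,z)[:2]-o)).round(1)
for n,p,z in [('sill hiL',(566,4),.11),('sill mid',(640,95),.11),('sill mid2',(668,127),.11),('frontL lip',(457,96),.119),('frontR lip',(628,282),.119)]: print(n,H(F(p),z))
m=redmask(d['pixels'],(190,100,350,245));v,u=np.nonzero(m)
P=np.array([H(q,.121) for q in zip(u,v)]);w,V=np.linalg.eigh(np.cov(P.T));print('red',len(P),P.mean(0),V[:,1],P.min(0),P.max(0))
for p in[(558,98),(585,78),(628,161),(646,152)]:print(H(F(p),.118))
g=cv2.cvtColor(d['pixels'],cv2.COLOR_RGB2BGR)
cv2.imwrite('pics/w1.png',g)
E
```

```text
sill hiL [  1.3 120.3]
sill mid [ 7.2 29.7]
sill mid2 [10.9 -7.1]
frontL lip [-111.3  118.4]
frontR lip [-106.6 -110.4]
red 4359 [-28.64744207  35.74682267] [-0.14333143  0.98967475] [-48.3  -6.1] [-14.7  69. ]
[-47.6  68.5]
[-20.5  67.8]
[-33.7  -9. ]
[-16.7 -11.6]
```

View pics/w1.png

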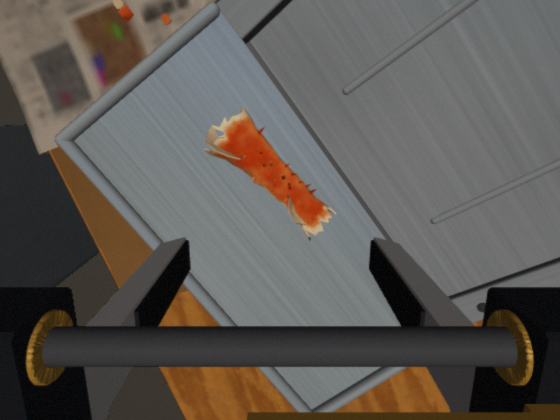

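The sill runs from (250,42) to about (390,240) and the shell is clear of both fingers. Next I descend and start on the flap.

Request:
carry_out:
  motion: "0 0 0.07 0 0 0 1; 0 0 0.068 0 0 0 1; 0 0 0 0 0 0 1; 0.03 0.04 0 0 0 0 1; 0.03 0.04 0 0 0 0 1; 0.03 0.04 0 0 0 0 1; 0 0 0 0 0 0 1"

```text
time: 4.08
tool_pos: [0.4964, -0.0545, 0.1183]
ee_rot: [3.14, -0.0, 1.233]
wrist_force: [0.8, -0.2, -0.1]
width: 0.094
finger_force: 0.5
```

Request:
carry_out:
  motion: "0.015 0.02 0.012 0 0 0 1; 0.015 0.02 0 0 0 0 1; 0 0 0 0 0 0 1; 0 0 0 0 0 0 1"

```text
time: 4.58
tool_pos: [0.5046, -0.0518, 0.1154]
ee_rot: [-3.142, -0.0, 1.232]
wrist_force: [-0.8, 0.2, 0.9]
width: 0.0941
finger_force: 0.5
```

```bash
cat > look.py <<'E'
import sys,cv2
from geo import *
from bench import readout, imaging
d=imaging.snapshot('wrist');ob=readout.get_obs()
o=np.array([.5115,-.050]);th=.302
R=np.array([[np.cos(th),-np.sin(th)],[np.sin(th),np.cos(th)]])
m=redmask(d['pixels'],(150,60,380,300));v,u=np.nonzero(m)
P=np.array([1000*R.T@(ray(d,q,.121)[:2]-o) for q in zip(u,v)])
w,V=np.linalg.eigh(np.cov(P.T));a=V[:,1]*np.sign(V[1,1]);print(len(P),P.mean(0),a,P.min(0),P.max(0))
print('tcp',1000*R.T@(ob['tool_pos'][:2]-o),ob['tool_pos'][2],ob['wrist_force'])
cv2.imwrite(f'pics/{sys.argv[1]}.png',d['pixels'][:,:,::-1])
E
python3 look.py w2
```

```text
5370 [-21.95546964  35.06656558] [-0.07508136  0.99717741] [-36.5068278  -6.8143621] [-10.19688041  68.50028459]
tcp [-7.06465821  0.37481683] 0.11551756793830929 [-1.04304686  0.01445756  0.39852086]
```

View pics/w2.png

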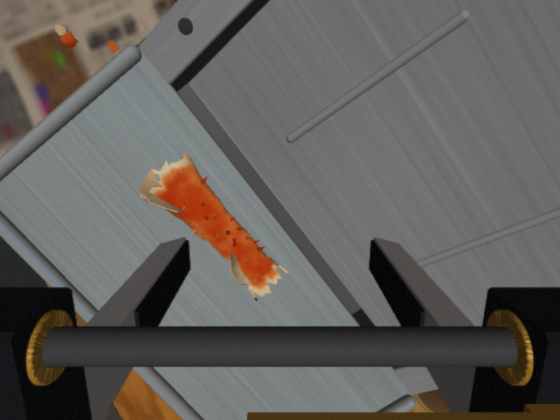

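The wrist view shows the flap edge dropped, with a dark gap along (180,90) to (370,320). The follower touches the shell, which is straightening. I'll advance a little and hold so step 1 registers.

Request:
carry_out:
  motion: "0.009 0.012 0 0 0 0 1; 0.009 0.012 0 0 0 0 1; 0 0 0 0 0 0 1; 0 0 0 0 0 0 1"

```text
time: 5.12
tool_pos: [0.5106, -0.05, 0.1155]
ee_rot: [3.141, -0.0, 1.232]
wrist_force: [-0.9, -0.5, 1.3]
width: 0.0941
finger_force: 0.6
```

```bash
python3 look.py w3
```

```text
5366 [-15.82552362  35.2633112 ] [-0.09583247  0.99539748] [-31.02351667  -6.52355047] [-3.66927308 68.64434418]
tcp [-0.81752634  0.2589309 ] 0.11559977038176159 [0.28536017 0.06778275 1.55183403]
```

Request:
carry_out:
  motion: "0.012 0.016 0 0 0 0 1; 0.012 0.016 0 0 0 0 1; 0.012 0.016 0 0 0 0 1; 0.012 0.016 0 0 0 0 1; 0.012 0.016 0 0 0 0 1; 0 0 0 0 0 0 1"

```text
time: 5.92
tool_pos: [0.53, -0.0438, 0.1155]
ee_rot: [3.141, -0.0, 1.232]
wrist_force: [-0.7, -0.5, 1.2]
width: 0.0936
finger_force: 0.9
```

```bash
python3 look.py w4
```

```text
5374 [ 5.06292132 39.36522667] [-0.34582099  0.93830051] [-17.84650912  -0.52429794] [24.98018044 72.64016018]
tcp [19.4821413   0.34777259] 0.11564895677397474 [-1.30101332 -0.8561832   0.92030545]
```

View pics/w4.png

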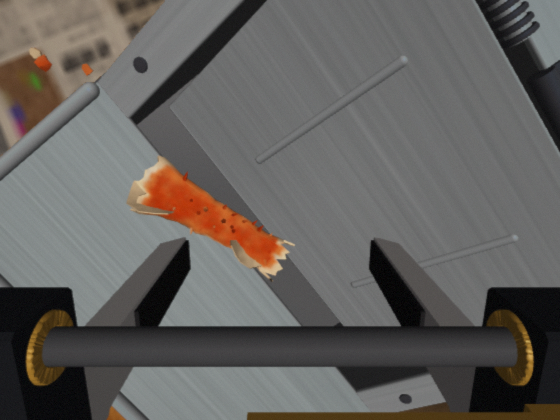

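The right end of the shell now overhangs the sill at (280,250) and the shell has yawed, so I'll move the contact toward its left half. That means easing back 6 mm, shifting 14 mm left and pushing again.

Request:
carry_out:
  motion: "-0.018 -0.024 0 0 0 0 1; 0.028 -0.021 0 0 0 0 1; 0.028 -0.021 0 0 0 0 1; 0.012 0.016 0 0 0 0 1; 0.012 0.016 0 0 0 0 1; 0.012 0.016 0 0 0 0 1; 0 0 0 0 0 0 1"

```text
time: 6.85
tool_pos: [0.5315, -0.0287, 0.1153]
ee_rot: [3.142, -0.0, 1.232]
wrist_force: [-0.2, -0.3, 0.3]
width: 0.0944
finger_force: 0.2
```

```bash
python3 look.py w5
```

```text
2878 [19.23000266 47.0865636 ] [0.01290872 0.99991668] [7.60647721 9.29368917] [30.88886049 74.21950051]
tcp [25.32322369 14.37859021] 0.11534446960824177 [ 0.48000044 -0.1166396   0.34853785]
```

View pics/w5.png

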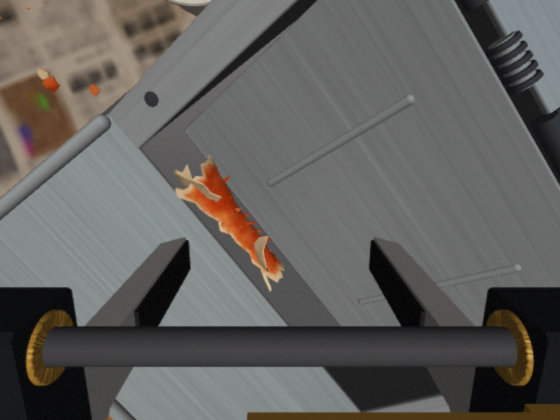

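The shell has tipped over the sill and lies in the gap at (230,225). I'll push on to open the flap further.

Request:
carry_out:
  motion: "0.012 0.016 0 0 0 0 1; 0.012 0.016 0 0 0 0 1; 0.012 0.016 0 0 0 0 1; 0.012 0.016 0 0 0 0 1; 0.012 0.016 0 0 0 0 1; 0.012 0.016 0 0 0 0 1; 0 0 0 0 0 0 1; 0 0 0 0 0 0 1"

```text
time: 7.9
tool_pos: [0.554, -0.0216, 0.1156]
ee_rot: [3.141, -0.0, 1.232]
wrist_force: [-3.5, -0.9, 1.7]
width: 0.094
finger_force: 1.4
```

```bash
python3 look.py w6
```

```text
38 [11.34484696 64.0482256 ] [0.472929   0.88110054] [ 8.01069025 59.35591434] [15.55463714 69.99760482]
tcp [48.97939271 14.46955973] 0.11561974499701651 [-2.6977222  -0.37317901  1.15345459]
```

View pics/w6.png

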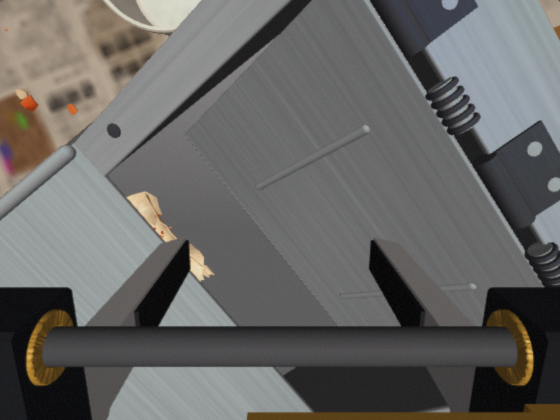

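The opening is clear. The shell lies deep inside under the sill, its pale side showing at (170,235), at about 2/3 of its earlier apparent size, so it is on the floor. I'll hold briefly, then draw back and lift.

Request:
carry_out:
  motion: "0 0 0 0 0 0 1; 0 0 0 0 0 0 1; -0.024 -0.032 0 0 0 0 1; -0.024 -0.032 0 0 0 0 1; -0.024 -0.032 0 0 0 0 1; -0.03 -0.04 0 0 0 0 1; -0.03 -0.04 0 0 0 0 1; -0.03 -0.04 0 0 0 0 1; -0.03 -0.04 0 0 0 0 1; -0.03 -0.04 0 0 0 0 1; 0 0 -0.1 0 0 0 1; 0 0 -0.2 0 0 0 1"

```text
time: 9.45
tool_pos: [0.481, -0.0437, 0.1735]
ee_rot: [-3.135, 0.001, 1.232]
wrist_force: [0.5, -0.2, 0.3]
width: 0.0935
finger_force: 0.0
```

Request:
carry_out:
  motion: "0 0 -0.2 0 0 0 1; 0 0 0 0 0 0 1; 0 0 0 0 0 0 1; 0 0 0 0 0 0 1"

```text
time: 9.95
tool_pos: [0.4822, -0.0437, 0.2133]
ee_rot: [-3.138, 0.001, 1.232]
wrist_force: [0.0, 0.5, -0.8]
width: 0.0938
finger_force: 0.0
```

```bash
python3 look.py w7; python3 - <<'E'
from bench import imaging
import cv2,numpy as np
s=imaging.snapshot('scene')['pixels'][155:285,225:360,::-1];w=cv2.imread('pics/w7.png')
cv2.imwrite('pics/m7.png',np.hstack([cv2.resize(s,(416,400)),cv2.copyMakeBorder(cv2.resize(w,(384,288)),0,112,0,0,0)]))
E
```

```text
1248 [-97.8601761   51.56622015] [0.52051939 0.85384985] [-141.6648386   -15.14142706] [-17.2102623  154.42647048]
tcp [-25.97691256  14.72018696] 0.21343294980900407 [-0.89732964  0.11943902  0.04947442]
```

View pics/m7.png

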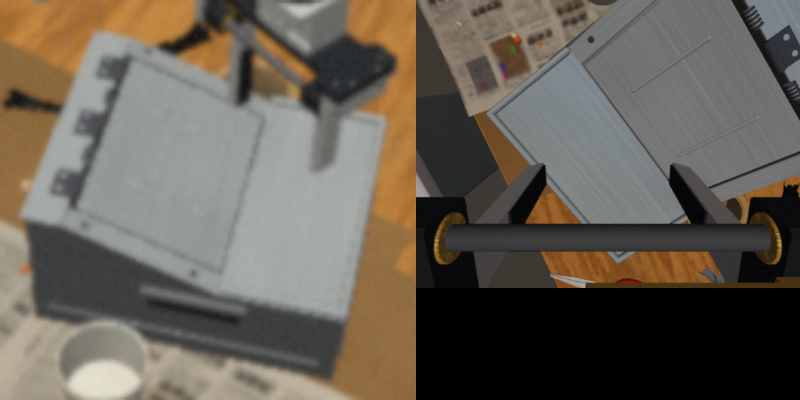

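Both views show an empty landing and the flap shut flush with the sill (scene (245,195), wrist (630,110)). The gripper is clear, so I'm handing in.

```bash
python3 -c "
from bench import robot
print(robot.close_job())"
```

```text
the job is handed in; nothing more can be done
None
```

The shell was pushed over the sill and dropped inside the hopper while a finger held the flap open; the flap then shut behind it, and I handed the job in at about 10 s (no verdict was returned).

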